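# Square up coaster blanks on a flatbed printer and shut its guard

## Robot

A 6-joint arm with a two-finger parallel gripper is mounted at the origin on the work surface. World frame = base frame: x ahead of the robot, y to its left, z up, the work surface at z = 0. Lengths are in m, angles in rad, forces in N, time in s.
With the tool pointing down it reaches from about 0.25 to 0.725 m from the base axis. Payload 4 kg.
Tool frame: the origin (TCP) lies on the centre line of the jaws, within the pads' length; the fingertips stand 11 mm ahead of it and the grasp point (between the pads) lies 8 mm behind it (bot.nose_length is the distance from the TCP to the fingertips, in m); z points along the fingers, y is the direction in which the jaws open and shut (so a half turn about z gives the same grasp; the last joint's range is limited). The gripper opens to 85 mm and grips with 20 to 120 N. Pads are 22 mm wide; open, the fingers measure 114 mm over their backs; the gripper's body (76 mm by 85 mm) begins 54 mm behind the grasp point. The pads swing forward as they close: fully open they stand 13 mm farther back than shut.
Start: joints at [1.296, 0.241, 0.005, 1.335, 0, 1.571], TCP at [0.136, 0.481, 0.242] pointing down, gripper open.
Joint ranges: [-2.72, 2.72], [-1.05, 1.87], [-1.09, 1.28], [-1.99, 2.15], [-1.42, 1.44], [-3.14, 3.14]. Speed limits (rad/s): [2.79, 2.79, 3.14, 3.14, 3.14, 3.14].

## Interface

Orientations are given as a unit quaternion [x, y, z, w].
In Python, from workcell import bot gives the robot as it stands.
- The arm moves only by the tool play_rows, never from a script. Its argument "plan" is one flat list of numbers, 6 for each row, row after row: the shift along the tool's x, y, z in mm, then the turn, a rotation vector about the tool's x, y, z in rad. A call has 1 to 20 rows; each row shifts and turns the commanded pose from where the row before left it, along the tool's axes as they then stand; what a row does not reach is not made up. A row lasts 1/8 s, in which the tool goes at most 62.5 mm and 10.7 degrees, less where a joint would pass 70% of its speed; a pose out of reach is approached as far as the arm can. A call with a gripper value outside its range is refused whole. "hand" is the opening in per cent of the stroke, from 0 (shut) to 100 (fully open), set as the call begins (left out, the last holds). The fingers move at their own pace and stop on an object; the grip force is fixed at half the most. Time passes only in rows, so rows that do not move let the fingers close. It gives the time, the measured TCP pose, the force and the opening at its end, in the units of the state.
- bot.get_obs(): the state, without advancing time (a new reading comes with each control period).
- bot.camera(name): name is "scene" or "top" or "wrist"; returns a dict with "frame" (384x512x3 uint8, blue, green, red), "range_z" (384x512 float32, m along the optical axis (not along the pixel's ray), 0 where there is no reading), "K" (3x3 intrinsics, pixels), "dist" ([k1, k2, p1, p2, k3] as OpenCV has them; the pictures are not rectified), "cam_to_world" (4x4, takes a point from camera to world coordinates). Camera axes: x right, y down, z forward; pixel columns grow to the right and rows downward; lengths in m; the calibration is good to about 2 mm. A picture is of the moment at which its call begins.
- bot.job_done(): hands the job in, once; it reports no verdict.
Trained networks look in the newest picture that a camera, given by its name, has taken for a name from the list of things; names that differ only in an ending like _2 or _b are one class to them, and where a whole thing is asked for, a point or a joint stands for the part that bears it (a point fixed in the world has none). Each returns a list of dicts, best first, with "p" (0 to 1); they miss things now and then, are a little off and sometimes report something else, mostly with a low value. They report only what shows in the picture. A call takes as long as a camera call.
- bot.outline_of(query, camera): "mask" (384x512 bool, what is visible of it) and "point" ([row, column] in pixels, amid what is visible of it).
The state is a dict: "clock": time; "joint_pos": joint angles; "joint_vel": joint speeds; "tau": joint torques, N m; "eef_pos": TCP position; "tool_rot": TCP orientation; "ft_force": force on the tool from outside, world axes, zero at the start; "ft_torque": the same for the moment, N m; "grip_width": finger opening in m.
Only numpy, scipy, OpenCV 4.12 (cv2) and the standard library are available. Lean on these libraries where they do the work, as an engineer would, in place of code of your own. Each camera call takes 0.05 s, during which the arm holds its last target.

## Task

Slide the printer's clear guard fully open along its track and push the three coaster blanks on the bed up to the lays (the two steel stop bars): one straight row flat on the bed, every blank flush against the long lay, packed edge to edge with no gaps and with the end one against the short side lay. Then slide the guard fully shut so that the job can be printed. Leave the loose things around the printer where they are.

Things in the scene. Friction and masses are not known exactly. Their poses are not given: they have to be found in the camera images.
- lay_corner (a point): Inner corner of the two lays (steel stop bars 12 mm high, fixed on the flat bed), on the bed's surface, 90 mm above the table. x points away from the robot, square to the long lay; y runs along the long lay to the robot's left, the way the guard opens; z up. The long lay's face is the plane x = 0, y from 0 to -328 mm; the side lay's face is the plane y = 0, x from 0 to -165 mm.
- printer: Low benchtop flatbed printer, fixed, 320 x 880 mm. Origin on the table under the bed: lay_corner stands at (90, 140, 90) mm from it, with the same axes. The level bed's surface runs from x = -110 to 110 and y = -200 to 155 mm here. At y = -212 begins the console, 16 mm higher than the bed; at y = 200 the grey housing, 54 mm higher. Bare rails, lower than the bed, run in front and behind.
- guard (a joint): Travel in m of the clear guard, a see-through hood over the bed, 403 mm long in y, 270 mm deep in x, top 68 mm above the bed: 0 = fully shut over the bed; 0.382 = fully open at its end stop, slid towards +y of the printer over the grey housing, the bed free from above. It takes about 3 N to slide, a little more when fast, and stays where it is left. Mass 0.9 kg.
- guard_grip (a point): Middle of the guard's bow handle: a round steel bar 12 mm thick, 116 mm long, lying along the printer's x axis, square to the track, its middle 34 mm above the guard's top panel (28 mm clear under the bar), in the middle of that panel. It moves with the guard.
- blank1_mid (a point): Centre (half-way up) of one of three loose plywood coaster blanks on the bed: square, 70 x 70 mm, 8 mm thick, about 30 g; its x and y axes are square to its edges. This one starts nearest the side lay.
- blank2_mid (a point): Centre (half-way up) of one of three loose plywood coaster blanks on the bed: square, 70 x 70 mm, 8 mm thick, about 30 g; its x and y axes are square to its edges. This one starts in the middle.
- blank3_mid (a point): Centre (half-way up) of one of three loose plywood coaster blanks on the bed: square, 70 x 70 mm, 8 mm thick, about 30 g; its x and y axes are square to its edges. This one starts farthest from the side lay.
- spares: Carton tray 170 x 95 mm, 36 mm high, filled with spare blanks of the same kind (leave them); origin under its centre, long side along its own x; stands on the table in front of the printer. To be left alone.
- tape: Roll of tape lying flat, 90 mm across, 24 mm high; origin at the centre of its underside; on the table to the robot's left. To be left alone.
- knife: Ink knife lying flat, 245 mm long along its own x, 16 mm high; origin where the blade meets the handle, on the table; in front of the printer's left end. To be left alone.
- loupe: Small folding magnifier 34 x 34 mm, 38 mm high, standing on the printer's console (the end block, 16 mm higher than the bed, beyond the bed's -y end); origin at the centre of its underside. To be left alone.
- tin_big: Ink tin 104 mm across, 85 mm high; origin at the centre of its underside; on the table to the robot's left. To be left alone.
- tin_small: Ink tin 80 mm across, 62 mm high; origin at the centre of its underside; on the table to the robot's left. To be left alone.
- spray: Trigger spray bottle 68 mm across, 190 mm high; origin at the centre of its underside; on the table to the robot's right. To be left alone.

How it is judged:
On the way, in this order (a step that is already met when the one before it is completed fails the run):
1. the guard is slid fully open (within 30 mm of its end stop) (value of joint guard above 0.352 m), for 0.2 s.
2. the three blanks stand in a packed row against both lays (x of blank1_mid in the frame of lay_corner between -0.038 and -0.03 m and y of blank1_mid in the frame of lay_corner between -0.18 and -0.03 m and z of blank1_mid in the frame of lay_corner between 0.001 and 0.007 m and (angle between the x axis of blank1_mid and the x axis of lay_corner, either way round below 0.045 rad or angle between the x axis of blank1_mid and the y axis of lay_corner, either way round below 0.045 rad) and x of blank2_mid in the frame of lay_corner between -0.038 and -0.03 m and y of blank2_mid in the frame of lay_corner between -0.18 and -0.03 m and z of blank2_mid in the frame of lay_corner between 0.001 and 0.007 m and (angle between the x axis of blank2_mid and the x axis of lay_corner, either way round below 0.045 rad or angle between the x axis of blank2_mid and the y axis of lay_corner, either way round below 0.045 rad) and x of blank3_mid in the frame of lay_corner between -0.038 and -0.03 m and y of blank3_mid in the frame of lay_corner between -0.18 and -0.03 m and z of blank3_mid in the frame of lay_corner between 0.001 and 0.007 m and (angle between the x axis of blank3_mid and the x axis of lay_corner, either way round below 0.045 rad or angle between the x axis of blank3_mid and the y axis of lay_corner, either way round below 0.045 rad)), for 0.2 s.
At the end, for the whole second after the job is handed in: The guard is shut to within 5 mm; all three blanks lie flat on the bed, each within 3 mm of the long lay and square to it within 0.045 rad, all of them within 215 mm of the side lay's face (three blanks of 70 mm with 5 mm of gaps in all) (all of step 2 and value of joint guard below 0.005 m); the robot touches nothing.
It fails at once if a loose thing around the printer is pushed away (more than 20 mm) or knocked over (distance of any of spares, tape, knife, loupe, tin_big, tin_small, spray from where it was at the start of the episode above 0.02 m or angle between any of spares, tape, knife, loupe, tin_big, tin_small, spray's own z axis and vertical above 0.3 rad).
It also fails if it takes over 72 s, if anything falls off the work surface, if the arm or the gripper's body presses on something with over 40 N, if the wrist force passes 120 N, or if a joint passes its speed limit or range.

## Working session

There is one attempt and no reset: what is moved stays moved. The work goes in short steps, Python scripts to look and compute and a tool call to move; the robot and the scene stay as the last step left them, time stands still between calls to the robot, and variables do not carry over. Pictures are saved under pics/ and viewed, and the job is handed in when it is done.

Besides the shell and the picture viewer there is one more tool, called after "Request:" by a JSON object that holds its "method" and its "body", one argument or row to a line. play_rows: Moves the arm, as the interface text tells. Its arguments: {"type":"object","properties":{"plan":{"type":"array","items":{"type":"number"}},"hand":{"type":"number"}},"required":["plan"]}

```bash
ls; mkdir -p pics; cat > h.py <<'E'
import numpy as np, cv2
from workcell import bot
from scipy.spatial.transform import Rotation as R
def snap(n,f):
    c=bot.camera(n); cv2.imwrite('pics/'+f,c['frame']); return c
def px2w(c,u,v,z=None):
    p=cv2.undistortPoints(np.array([[[u,v]]],float),c['K'],np.array(c['dist'],float))[0,0]
    T=c['cam_to_world']; d=T[:3,:3]@np.array([p[0],p[1],1.]); o=T[:3,3]
    if z is None:
        return o+d*c['range_z'][int(round(v)),int(round(u))]
    return o+d*(z-o[2])/d[2]
def w2px(c,P):
    T=np.linalg.inv(c['cam_to_world']); 
    r,_=cv2.projectPoints(np.array(P,float).reshape(-1,1,3),cv2.Rodrigues(T[:3,:3])[0],T[:3,3],c['K'],np.array(c['dist'],float)); return r[:,0]
def st():
    o=bot.get_obs(); print('t',round(o['clock'],2),'pos',np.round(o['eef_pos'],4),'q',np.round(o['tool_rot'],3),'F',np.round(o['ft_force'],1),'w',round(o['grip_width'],4),'j',np.round(o['joint_pos'],3)); print(np.round(R.from_quat(o['tool_rot']).as_matrix(),3).tolist()); return o
E
python3 - <<'E'
from h import *
st()
for n in ['scene','top','wrist']:
    c=snap(n,n+'0.png'); print(n,np.round(c['cam_to_world'],3).tolist())
    np.savez('/tmp/'+n+'0.npz',**{k:c[k] for k in c})
    for q in ['guard_grip','guard','blank1_mid','printer','lay_corner','knife','spares','tape','loupe','tin_big','tin_small','spray']:
        try:
            r=bot.outline_of(q,n); print(q,[(round(float(a['p']),2),[round(float(x)) for x in a['point']],int(a['mask'].sum())) for a in r[:4]])
        except Exception as e: print(q,e)
st()
E
```

```text
pics
t 0.0 pos [0.1355 0.4807 0.2414] q [ 0.137  0.991 -0.001 -0.   ] F [ 0.1  0.3 -0.6] w 0.0852 j [ 1.296  0.241  0.004  1.335 -0.     1.571]
[[-0.962, 0.271, -0.001], [0.271, 0.962, -0.002], [-0.0, -0.002, -1.0]]
scene [[0.793, 0.484, -0.371, 1.101], [0.61, -0.615, 0.5, -0.874], [0.013, -0.623, -0.782, 1.499], [0.0, 0.0, 0.0, 1.0]]
guard_grip [(0.87, [234, 248], 6770)]
guard [(0.87, [233, 245], 6778)]
blank1_mid [(0.43, [289, 217], 127)]
printer [(0.65, [232, 262], 14333)]
lay_corner [(0.64, [232, 258], 14581)]
knife [(0.44, [144, 277], 179), (0.3, [234, 260], 14492)]
spares [(0.65, [244, 175], 679), (0.49, [153, 344], 251)]
tape []
loupe [(0.63, [290, 218], 113), (0.2, [235, 245], 6646)]
tin_big [(0.6, [135, 331], 420)]
tin_small [(0.75, [154, 344], 229)]
spray [(0.96, [316, 159], 618)]
top [[-0.056, -0.975, 0.215, 0.108], [-0.998, 0.054, -0.018, 0.009], [0.006, -0.216, -0.976, 1.768], [0.0, 0.0, 0.0, 1.0]]
guard_grip [(0.73, [168, 315], 9627)]
guard [(0.62, [170, 310], 9429), (0.23, [241, 363], 1327)]
blank1_mid []
printer [(0.75, [175, 268], 22017)]
lay_corner [(0.7, [178, 274], 22043)]
knife [(0.86, [258, 142], 431)]
spares [(0.69, [239, 361], 1305), (0.23, [180, 435], 596), (0.18, [228, 96], 181)]
tape [(0.7, [223, 103], 165)]
loupe []
tin_big [(0.75, [205, 90], 790)]
tin_small [(0.64, [172, 112], 465)]
spray [(0.95, [180, 434], 633), (0.49, [145, 383], 131)]
wrist [[0.272, 0.92, 0.283, 0.064], [0.962, -0.26, -0.08, 0.501], [-0.0, 0.294, -0.956, 0.374], [0.0, 0.0, 0.0, 1.0]]
guard_grip []
guard []
blank1_mid []
printer []
lay_corner []
knife [(0.6, [278, 247], 3541)]
spares []
tape [(0.77, [325, 342], 979)]
loupe []
tin_big []
tin_small []
spray [(0.18, [281, 251], 3398)]
t 1.95 pos [0.1357 0.4812 0.2423] q [0.137 0.991 0.    0.   ] F [-0.4 -0.8 -0.5] w 0.0853 j [ 1.296  0.241  0.005  1.335 -0.     1.571]
[[-0.962, 0.271, 0.0], [0.271, 0.962, 0.0], [-0.0, 0.0, -1.0]]
```

View pics/top0.png

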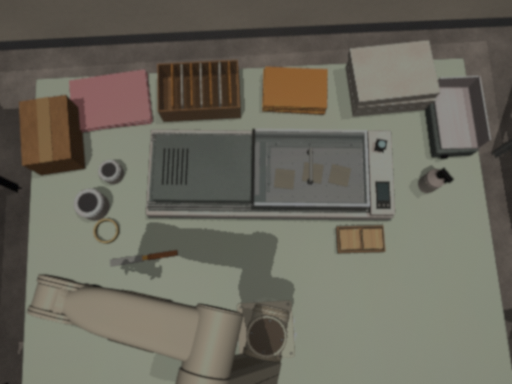

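View pics/scene0.png

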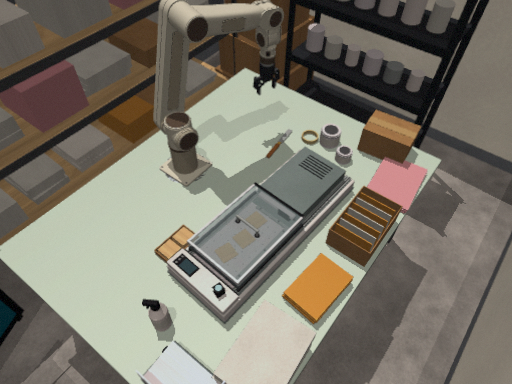

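View pics/wrist0.png

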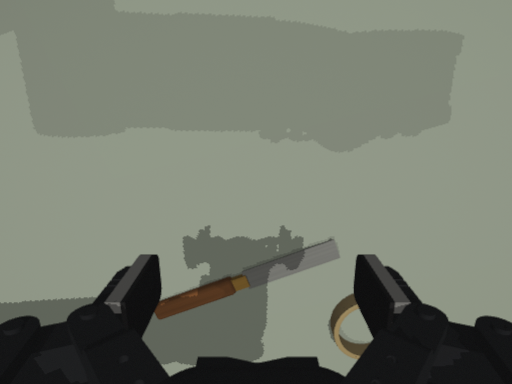

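```bash
python3 - <<'E'
from h import *
c=dict(np.load('/tmp/top0.npz')); 
f=c['frame'][120:230,140:400]; cv2.imwrite('pics/topz.png',cv2.resize(f,None,fx=3,fy=3,interpolation=cv2.INTER_CUBIC))
c2=dict(np.load('/tmp/scene0.npz')); f=c2['frame'][140:320,150:370]; cv2.imwrite('pics/scz.png',cv2.resize(f,None,fx=3,fy=3,interpolation=cv2.INTER_CUBIC))
# handle bar
for (u,v) in [(309,150),(309,182),(309,166),(200,170),(380,175),(285,180),(341,176),(313,172),(262,195),(240,150)]:
    print(u,v,np.round(px2w(c,u,v),3))
E
```

```text
309 150 [ 0.588 -0.179  0.193]
309 182 [ 0.484 -0.174  0.162]
309 166 [ 0.53  -0.174  0.198]
200 170 [0.552 0.198 0.143]
380 175 [ 0.509 -0.433  0.106]
285 180 [ 0.496 -0.093  0.159]
341 176 [ 0.499 -0.285  0.16 ]
313 172 [ 0.52  -0.191  0.155]
262 195 [ 0.448 -0.011  0.16 ]
240 150 [0.615 0.056 0.147]
```

View pics/topz.png

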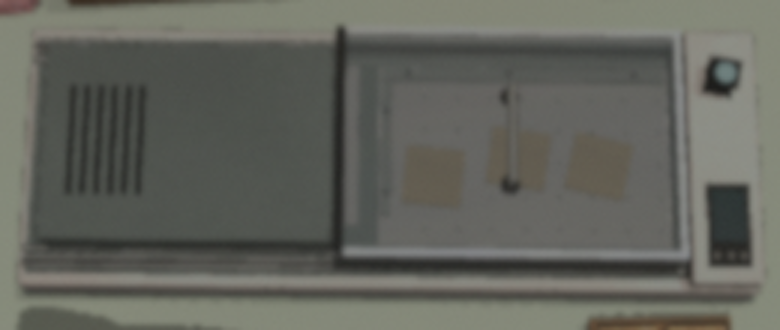

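View pics/scz.png

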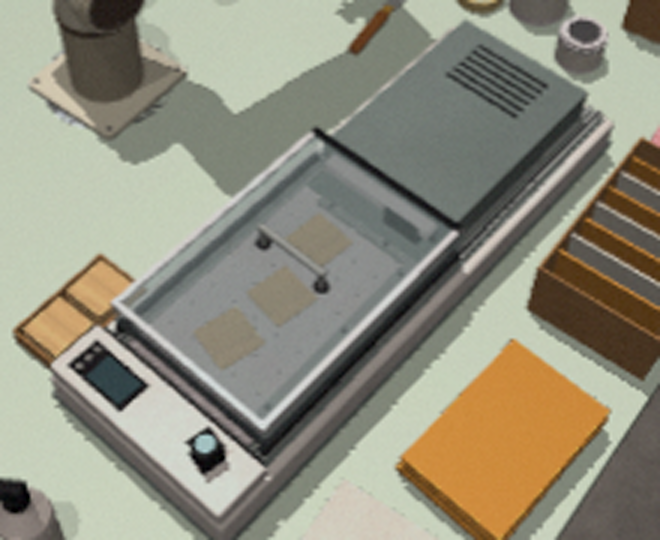

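```bash
python3 - <<'E'
from h import *
c=dict(np.load('/tmp/top0.npz'))
v,u=np.mgrid[0:384,0:512]
p=cv2.undistortPoints(np.stack([u,v],-1).reshape(-1,1,2).astype(float),c['K'],c['dist'])[:,0]
Z=c['range_z'].reshape(-1); P=np.c_[p*Z[:,None],Z]; T=c['cam_to_world']; W=P@T[:3,:3].T+T[:3,3]
W=W.reshape(384,512,3)
def rect(m,name):
    m=m.astype(np.uint8); n,l,s,_=cv2.connectedComponentsWithStats(m); k=1+np.argmax(s[1:,4]); 
    pts=(W[l==k][:,:2]*1000).astype(np.float32); print(name,len(pts),'z',np.median(W[l==k][:,2]),cv2.minAreaRect(pts),'q',np.percentile(pts,[1,99],axis=0).tolist())
roi=np.zeros((384,512),bool); roi[120:225,140:400]=1
rect(roi&(abs(W[...,2]-.144)<.006)&(u<256),'housing')
rect(roi&(abs(W[...,2]-.106)<.006)&(u>365),'console')
rect(roi&(abs(W[...,2]-.159)<.009)&(u>250),'guardtop')
m=roi&(abs(W[...,2]-.198)<.01); pts=W[m]; print(len(pts),pts.mean(0),cv2.minAreaRect((pts[:,:2]*1000).astype(np.float32)))
print(np.round(pts,3).tolist())
for q in [(403/3+140,147),(0,0)]: pass
f=lambda a,b:(a/3+140-.33,b/3+120-.33)
for nm,cs in dict(b1=[(406,145),(464,150),(461,207),(402,203)],b2=[(492,128),(551,135),(545,191),(487,184)],b3=[(578,133),(632,147),(622,202),(564,187)],corner=[(392,82)]).items():
    q=np.array([px2w(c,*f(*x),z=.098 if nm!='corner' else .102) for x in cs])*1000; print(nm,np.round(q[:,:2]).tolist(),np.round(q.mean(0)))
E
```

```text
housing 5557 z 0.14459809119441913 ((564.1348876953125, 191.08740234375), (338.741943359375, 239.38211059570312), 85.9837875366211) q [[444.5315734863281, 24.69413368225098], [683.3005932617187, 356.61656616210934]]
console 1654 z 0.10668645507560526 ((522.3578491210938, -436.76837158203125), (89.32054138183594, 312.7083740234375), 85.62577819824219) q [[370.21934204101564, -484.1888818359375], [675.0833813476563, -388.59427459716795]]
guardtop 8683 z 0.1588986368295704 ((540.4113159179688, -180.1713409423828), (405.3973083496094, 276.94586181640625), 86.32329559326172) q [[401.25919067382813, -377.7313043212891], [676.563759765625, 18.646464996337922]]
131 [ 0.53914015 -0.17942608  0.19663158] ((539.8673706054688, -179.6048126220703), (11.426386833190918, 116.94580078125), 85.60466766357422)
[[0.598, -0.179, 0.194], [0.596, -0.182, 0.201], [0.598, -0.186, 0.193], [0.593, -0.178, 0.201], [0.593, -0.182, 0.199], [0.594, -0.186, 0.194], [0.595, -0.19, 0.191], [0.591, -0.179, 0.195], [0.589, -0.181, 0.2], [0.588, -0.184, 0.203], [0.591, -0.189, 0.191], [0.588, -0.179, 0.193], [0.584, -0
[... 2408 characters left out ...]
0.177, 0.2], [0.496, -0.181, 0.194], [0.493, -0.171, 0.197], [0.492, -0.174, 0.198], [0.491, -0.177, 0.202], [0.493, -0.181, 0.194], [0.489, -0.17, 0.2], [0.49, -0.174, 0.195], [0.49, -0.181, 0.194], [0.487, -0.171, 0.193], [0.486, -0.174, 0.195], [0.485, -0.177, 0.201], [0.487, -0.181, 0.192], [0.484, -0.171, 0.192], [0.483, -0.174, 0.194], [0.481, -0.176, 0.2], [0.482, -0.18, 0.196]]
b1 [[557.0, -64.0], [547.0, -132.0], [478.0, -124.0], [486.0, -55.0]] [517. -94.  98.]
b2 [[572.0, -167.0], [560.0, -237.0], [492.0, -224.0], [504.0, -156.0]] [ 532. -196.   98.]
b3 [[560.0, -269.0], [540.0, -332.0], [473.0, -314.0], [495.0, -247.0]] [ 517. -290.   98.]
corner [[634.0, -52.0]] [634. -52. 102.]
```

Request:
{"method": "play_rows", "body": {
  "plan": [0,0,0,0,0,-0.1,0,0,0,0,0,-0.1,-32,-45,0,0,0,0,-32,-45,0,0,0,0,-32,-45,0,0,0,0,-32,-45,0,0,0,0,-32,-45,0,0,0,0,-32,-45,0,0,0,0,-32,-45,0,0,0,0,-32,-45,0,0,0,0,-32,-45,0,0,0,0,-32,-45,0,0,0,0,-32,-45,0,0,0,0,-32,-45,0,0,0,0,-32,-45,0,0,0,0,-32,-45,0,0,0,0],
  "hand": 45
}}

```text
clock: 3.95
eef_pos: [0.5362, -0.1822, 0.2423]
tool_rot: [0.038, 0.999, 0.0, 0.0]
ft_force: [0.6, 0.2, 0.5]
grip_width: 0.0384
```

```bash
python3 - <<'E'
from h import *
st(); c=snap('wrist','w1.png')
np.savez('/tmp/w1.npz',**c)
st()
E
```

```text
t 3.95 pos [ 0.5362 -0.1822  0.2423] q [0.038 0.999 0.    0.   ] F [0.6 0.2 0.5] w 0.0384 j [-0.328  0.373  0.189  1.386  0.    -0.253]
[[-0.997, 0.075, 0.001], [0.075, 0.997, 0.0], [-0.0, 0.0, -1.0]]
t 4.0 pos [ 0.5391 -0.188   0.2409] q [ 0.04   0.999 -0.002  0.001] F [ 6.5 -4.3  1.1] w 0.0385 j [-0.334  0.381  0.196  1.383 -0.004 -0.254]
[[-0.997, 0.08, 0.002], [0.08, 0.997, -0.005], [-0.003, -0.004, -1.0]]
```

View pics/w1.png

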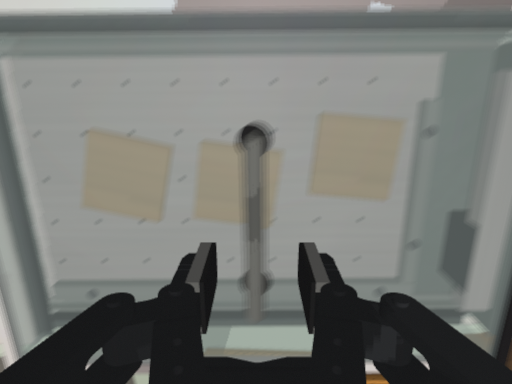

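Request:
{"method": "play_rows", "body": {
  "plan": [0,0,0,0,0,0,0,0,20,0,0,0,0,0,20,0,0,0,0,0,19,0,0,0,0,0,0,0,0,0,0,10,0,0,0,0,0,20,0,0,0,0,0,30,0,0,0,0]
}}

```text
clock: 5.0
eef_pos: [0.5397, -0.1208, 0.1845]
tool_rot: [0.038, 0.999, -0.001, 0.0]
ft_force: [-1.5, -3.6, 1.0]
grip_width: 0.0385
```

```bash
python3 - <<'E'
from h import *
st(); c=snap('top','t1.png')
cv2.imwrite('pics/t1z.png',cv2.resize(c['frame'][100:240,130:400],None,fx=2.8,fy=2.8))
E
```

```text
t 5.0 pos [ 0.5397 -0.1208  0.1845] q [ 0.038  0.999 -0.001  0.   ] F [-1.5 -3.6  1. ] w 0.0385 j [-0.219  0.374  0.038  1.234 -0.002 -0.142]
[[-0.997, 0.076, 0.001], [0.076, 0.997, -0.003], [-0.001, -0.003, -1.0]]
```

View pics/t1z.png

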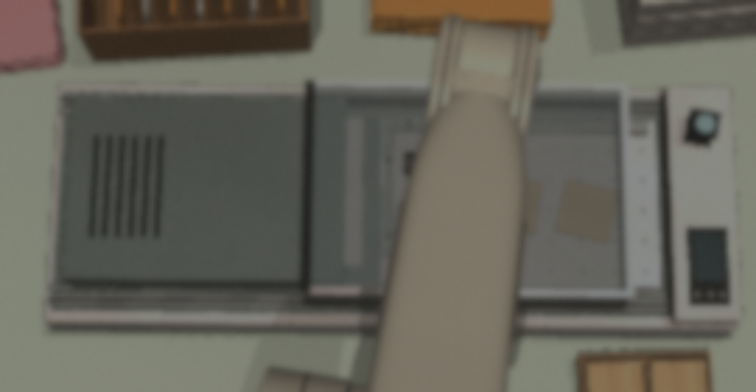

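Request:
{"method": "play_rows", "body": {
  "plan": [0,35,0,0,0,0,0,40,0,0,0,0,0,40,0,0,0,0,0,40,0,0,0,0,0,40,0,0,0,0,0,40,0,0,0,0,0,40,0,0,0,0,0,25,0,0,0,0,0,15,0,0,0,0,0,10,0,0,0,0,0,4,0,0,0,0,0,0,0,0,0,0]
}}

```text
clock: 6.55
eef_pos: [0.5629, 0.1927, 0.1834]
tool_rot: [0.042, 0.999, -0.014, -0.001]
ft_force: [-5.0, -37.7, 9.5]
grip_width: 0.0386
```

```bash
python3 - <<'E'
from h import *
st(); c=snap('top','t2.png')
np.savez('/tmp/t2.npz',**c)
cv2.imwrite('pics/t2z.png',cv2.resize(c['frame'][100:240,130:400],None,fx=2.8,fy=2.8,interpolation=cv2.INTER_CUBIC))
E
```

```text
t 6.55 pos [0.5629 0.1927 0.1834] q [ 0.042  0.999 -0.014 -0.001] F [ -5.  -37.7   9.5] w 0.0386 j [ 0.343  0.468  0.179  1.295 -0.026  0.427]
[[-0.996, 0.084, -0.003], [0.084, 0.996, -0.029], [0.001, -0.029, -1.0]]
```

View pics/t2z.png

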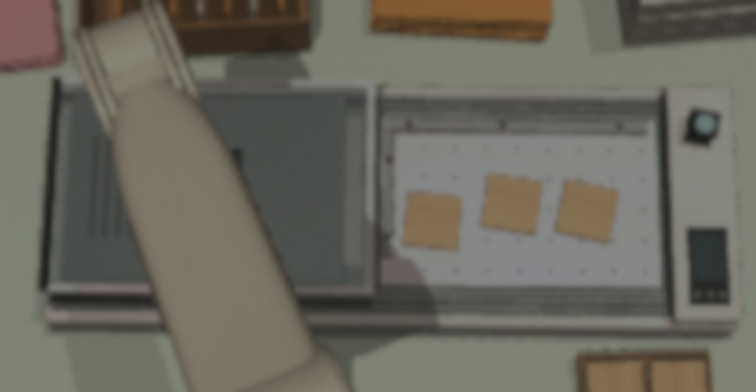

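Request:
{"method": "play_rows", "body": {
  "plan": [0,-15,0,0,0,0,0,0,-30,0,0,0,0,0,-30,0,0,0,4,-55,0,0,0,0,5,-55,0,0,0,0,5,-55,0,0,0,0,5,-55,0,0,0,0,5,-55,0,0,0,0,5,-55,0,0,0,0,5,-40,0,0,0,0,0,0,0,0,0,0,0,0,0,0,0,0],
  "hand": 30
}}

```text
clock: 8.1
eef_pos: [0.5019, -0.1736, 0.2436]
tool_rot: [0.038, 0.999, 0.0, 0.0]
ft_force: [0.0, 0.4, -0.6]
grip_width: 0.0256
```

```bash
python3 - <<'E'
from h import *
st(); c=snap('wrist','w2.png')
np.savez('/tmp/w2.npz',**c)
print(np.round(c['K'],1).tolist(),c['dist'])
r=bot.outline_of('blank1_mid','wrist'); np.savez('/tmp/m2.npz',m=np.array([a['mask'] for a in r]),p=np.array([a['p'] for a in r]))
for a in r: print(a['p'],a['point'],a['mask'].sum())
E
```

```text
t 8.1 pos [ 0.5019 -0.1736  0.2436] q [0.038 0.999 0.    0.   ] F [ 0.   0.4 -0.6] w 0.0256 j [-3.340e-01  3.010e-01  9.000e-02  1.359e+00  1.000e-03 -2.580e-01]
[[-0.997, 0.075, 0.001], [0.075, 0.997, 0.001], [-0.001, 0.001, -1.0]]
[[331.8, 0.0, 257.1], [0.0, 331.8, 195.8], [0.0, 0.0, 1.0]] [-0.00125103  0.          0.          0.          0.        ]
0.84 [190.9, 344.2] 6254
```

View pics/w2.png

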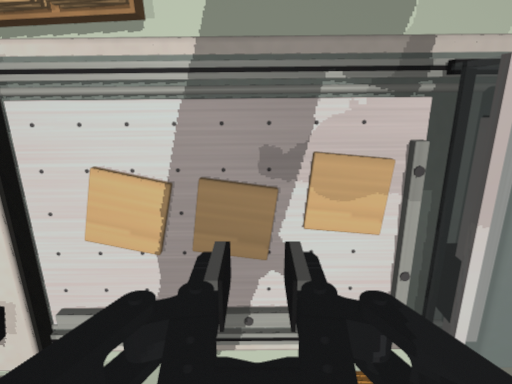

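```bash
cat >> h.py <<'E'
YAW=-0.072
def blanks(c,fn=None,zt=.098,vmax=400):
    f=cv2.GaussianBlur(c['frame'],(3,3),0).astype(int); m=((f[...,2]-f[...,0])>28).astype(np.uint8)
    m[vmax:]=0
    m=cv2.morphologyEx(m,cv2.MORPH_OPEN,np.ones((3,3),np.uint8))
    n,l,s,_=cv2.connectedComponentsWithStats(m); out=[]
    for k in range(1,n):
        if s[k,4]<1500: continue
        vv,uu=np.nonzero(l==k)
        if s[k,0]==0 or s[k,1]==0: continue
        w=np.array(px2wm(c,uu,vv,zt))[:,:2]*1000
        r=cv2.minAreaRect(w.astype(np.float32)); out.append((r,w.mean(0),s[k,:4]))
    return out,m
def px2wm(c,u,v,z):
    p=cv2.undistortPoints(np.stack([u,v],-1).reshape(-1,1,2).astype(float),c['K'],np.array(c['dist'],float))[:,0]
    T=c['cam_to_world']; d=np.c_[p,np.ones(len(p))]@T[:3,:3].T; o=T[:3,3]
    return o+d*((z-o[2])/d[:,2])[:,None]
E
python3 - <<'E'
from h import *
c=dict(np.load('/tmp/w2.npz'))
b,m=blanks(c); cv2.imwrite('/tmp/m.png',m*255)
for r,w,s in b: print(np.round(r[0],1),np.round(r[1],1),round(r[2],1),np.round(w,1),s)
g=cv2.resize(c['frame'][290:384,0:130],None,fx=4,fy=4); g2=cv2.resize(c['frame'][120:384,340:512],None,fx=2.2,fy=2.2)
cv2.imwrite('pics/w2a.png',g); cv2.imwrite('pics/w2b.png',g2)
for v in range(120,380,40):
    print(v,[ (u,round(px2w(c,u,v)[2],3)) for u in (10,60,100,150,180,360,395,405,415,425,440,460)])
E
```

```text
[517.6 -95.8] [70.9 70.8] 80.6 [516.3 -95.6] [304 152  92  83]
[ 519.3 -292. ] [70.7 71.7] 73.1 [ 518.1 -291.8] [ 84 167  87  88]
[ 534.  -197.5] [70.  70.7] 77.8 [ 531.6 -196.8] [192 178  86  82]
120 [(10, np.float64(0.091)), (60, np.float64(0.091)), (100, np.float64(0.091)), (150, np.float64(0.091)), (180, np.float64(0.09)), (360, np.float64(0.09)), (395, np.float64(0.091)), (405, np.float64(0.091)), (415, np.float64(0.09)), (425, np.float64(0.09)), (440, np.float64(0.079)), (460, np.float64(0.118))]
160 [(10, np.float64(0.086)), (60, np.float64(0.09)), (100, np.float64(0.09)), (150, np.float64(0.091)), (180, np.float64(0.09)), (360, np.float64(0.1)), (395, np.float64(0.097)), (405, np.float64(0.089)), (415, np.float64(0.102)), (425, np.float64(0.102)), (440, np.float64(0.078)), (460, np.float64(0.129))]
200 [(10, np.float64(0.098)), (60, np.float64(0.091)), (100, np.float64(0.099)), (150, np.float64(0.098)), (180, np.float64(0.091)), (360, np.float64(0.097)), (395, np.float64(0.089)), (405, np.float64(0.097)), (415, np.float64(0.102)), (425, np.float64(0.079)), (440, np.float64(0.
[... 586 characters left out ...]
np.float64(0.078)), (440, np.float64(0.129)), (460, np.float64(0.154))]
320 [(10, np.float64(0.107)), (60, np.float64(0.101)), (100, np.float64(0.294)), (150, np.float64(0.288)), (180, np.float64(0.301)), (360, np.float64(0.287)), (395, np.float64(0.293)), (405, np.float64(0.294)), (415, np.float64(0.293)), (425, np.float64(0.294)), (440, np.float64(0.139)), (460, np.float64(0.159))]
360 [(10, np.float64(0.107)), (60, np.float64(0.309)), (100, np.float64(0.304)), (150, np.float64(0.29)), (180, np.float64(0.314)), (360, np.float64(0.286)), (395, np.float64(0.289)), (405, np.float64(0.001)), (415, np.float64(0.305)), (425, np.float64(0.307)), (440, np.float64(0.309)), (460, np.float64(0.309))]
```

View pics/w2a.png

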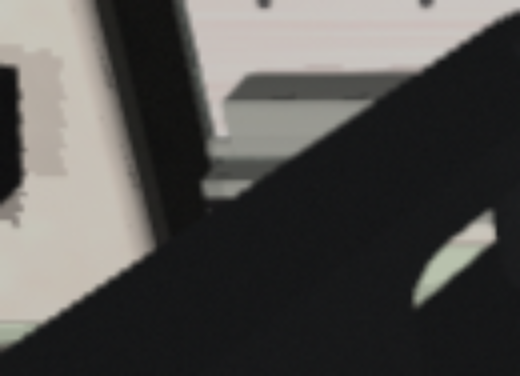

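View pics/w2b.png

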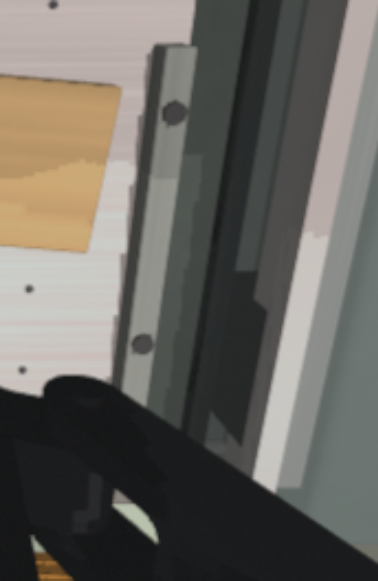

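```bash
python3 - <<'E'
from h import *
c=dict(np.load('/tmp/w2.npz'))
for u,v,z in [(62,308,.09),(95,308,.09),(62,314.8,.102),(90,314.8,.102),(411.8,140.9,.102),(398.2,290.5,.102),(408.2,145,.09),(393.2,291.8,.09)]: print(u,v,np.round(px2w(c,u,v,z)*1000,1))
c=dict(np.load('/tmp/t2.npz')); f=lambda a,b:(a/2.8+130-.32,b/2.8+100-.32)
for a,b in [(395,133),(645,133),(394,245)]: print(np.round(px2w(c,*f(a,b),.1)*1000,1))
E
```

```text
62 308 [ 618.2 -379.6   90. ]
95 308 [ 620.7 -346.5   90. ]
62 314.8 [ 617.8 -372.6  102. ]
90 314.8 [ 619.8 -345.5  102. ]
411.8 140.9 [474.1 -44.5 102. ]
398.2 290.5 [615.1 -48.6 102. ]
408.2 145 [479.4 -42.   90. ]
393.2 291.8 [624.5 -48.2  90. ]
[634.2 -53.1 100. ]
[ 616.9 -374.   100. ]
[487.2 -43.2 100. ]
```

```bash
python3 - <<'E'
from h import *
c=dict(np.load('/tmp/t2.npz')); cv2.imwrite('pics/t2l.png',cv2.resize(c['frame'][130:205,260:370],None,fx=7,fy=7,interpolation=cv2.INTER_CUBIC))
E
```

```text
(no output)
```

View pics/t2l.png

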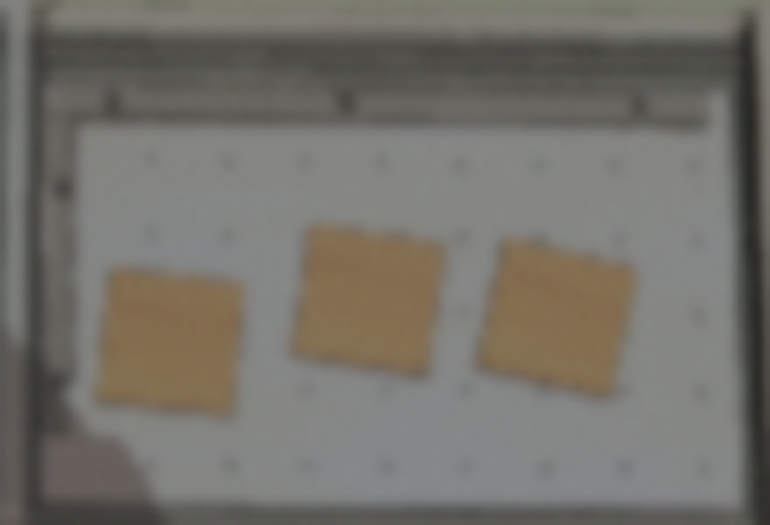

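Request:
{"method": "play_rows", "body": {
  "plan": [0,0,0,0,0,-0.008,25,39,0,0,0,0,25,39,0,0,0,0,0,0,45,0,0,0,0,0,45,0,0,0,0,0,36,0,0,0,0,0,7,0,0,0,0,0,0,0,0,0],
  "hand": 42
}}

```text
clock: 9.2
eef_pos: [0.4575, -0.0924, 0.1108]
tool_rot: [0.033, 0.999, 0.0, 0.0]
ft_force: [0.5, 0.5, 0.1]
grip_width: 0.0358
```

```bash
python3 - <<'E'
from h import *
st(); print(bot.nose_length); c=snap('wrist','w3.png')
E
```

```text
t 9.2 pos [ 0.4575 -0.0924  0.1108] q [0.033 0.999 0.    0.   ] F [0.5 0.5 0.1] w 0.0358 j [-0.199  0.28  -0.307  0.984  0.    -0.134]
[[-0.998, 0.066, 0.0], [0.066, 0.998, -0.0], [-0.0, 0.0, -1.0]]
0.011
```

View pics/w3.png

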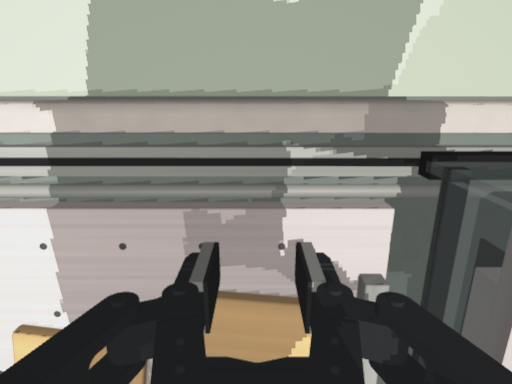

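Request:
{"method": "play_rows", "body": {
  "plan": [0,0,5,0,0,0,0,0,3,0,0,0,0,0,0,0,0,0]
}}

```text
clock: 9.62
eef_pos: [0.457, -0.0928, 0.1024]
tool_rot: [0.033, 0.999, 0.0, 0.0]
ft_force: [0.6, -0.4, -0.4]
grip_width: 0.0359
```

Request:
{"method": "play_rows", "body": {
  "plan": [0,0,2,0,0,0,0,0,0,0,0,0]
}}

```text
clock: 9.88
eef_pos: [0.4569, -0.0928, 0.1002]
tool_rot: [0.033, 0.999, 0.0, -0.0]
ft_force: [-0.2, 0.4, 0.2]
grip_width: 0.0356
```

Request:
{"method": "play_rows", "body": {
  "plan": [0,0,2,0,0,0,0,0,0,0,0,0]
}}

```text
clock: 10.12
eef_pos: [0.4571, -0.0928, 0.1]
tool_rot: [0.033, 0.999, -0.0, 0.0]
ft_force: [-5.1, 0.6, 13.7]
grip_width: 0.0358
```

Request:
{"method": "play_rows", "body": {
  "plan": [0,0,-3.5,0,0,0,-6,0,0,0,0,0,-8,0,0,0,0,0,-10,0,0,0,0,0,-12,0,0,0,0,0,-12,0,0,0,0,0,-12,0,0,0,0,0,-12,0,0,0,0,0,-10,0,0,0,0,0,-5,0,0,0,0,0,0,0,0,0,0,0]
}}

```text
clock: 11.5
eef_pos: [0.5441, -0.0986, 0.1017]
tool_rot: [0.033, 0.999, 0.0, -0.0]
ft_force: [0.1, -0.3, 0.2]
grip_width: 0.036
```

```bash
python3 - <<'E'
from h import *
st(); c=snap('top','t3.png')
cv2.imwrite('pics/t3z.png',cv2.resize(c['frame'][100:240,230:400],None,fx=4.2,fy=4.2,interpolation=cv2.INTER_CUBIC))
c=snap('wrist','w4.png')
E
```

```text
t 11.5 pos [ 0.5441 -0.0986  0.1017] q [ 0.033  0.999  0.    -0.   ] F [ 0.1 -0.3  0.2] w 0.036 j [-0.179  0.442 -0.087  1.041  0.    -0.113]
[[-0.998, 0.067, -0.0], [0.067, 0.998, 0.0], [0.0, 0.0, -1.0]]
```

View pics/t3z.png

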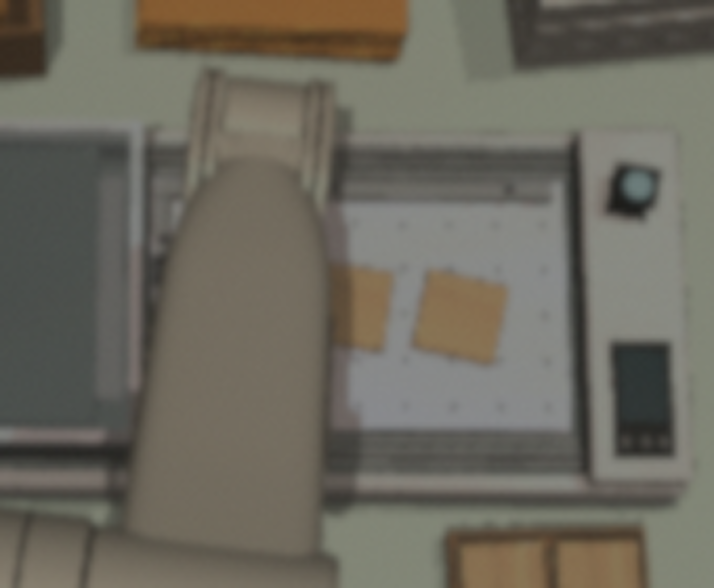

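View pics/w4.png

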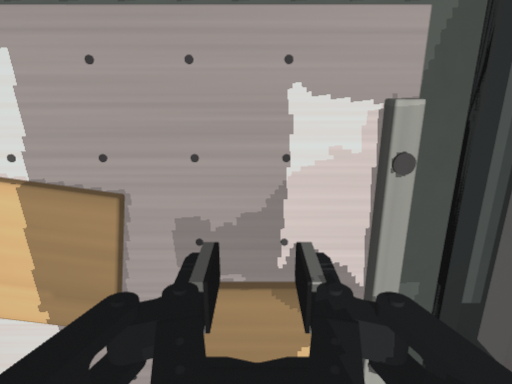

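Request:
{"method": "play_rows", "body": {
  "plan": [-3,0,0,0,0,0,-3,0,0,0,0,0,0,0,0,0,0,0]
}}

```text
clock: 11.98
eef_pos: [0.5501, -0.099, 0.1019]
tool_rot: [0.033, 0.999, -0.0, 0.0]
ft_force: [0.2, 0.7, -0.5]
grip_width: 0.0361
```

Request:
{"method": "play_rows", "body": {
  "plan": [-2,0,0,0,0,0,0,0,0,0,0,0]
}}

```text
clock: 12.22
eef_pos: [0.552, -0.0991, 0.1018]
tool_rot: [0.033, 0.999, -0.0, 0.0]
ft_force: [0.0, -0.3, 0.2]
grip_width: 0.0363
```

Request:
{"method": "play_rows", "body": {
  "plan": [-2,0,0,0,0,0,0,0,0,0,0,0]
}}

```text
clock: 12.48
eef_pos: [0.554, -0.0993, 0.1018]
tool_rot: [0.033, 0.999, -0.0, 0.0]
ft_force: [0.3, -0.5, -0.4]
grip_width: 0.0357
```

Request:
{"method": "play_rows", "body": {
  "plan": [-2,0,0,0,0,0,0,0,0,0,0,0]
}}

```text
clock: 12.72
eef_pos: [0.5544, -0.0993, 0.1016]
tool_rot: [0.033, 0.999, 0.0, -0.001]
ft_force: [-6.4, 0.5, 3.2]
grip_width: 0.0361
```

Request:
{"method": "play_rows", "body": {
  "plan": [15,0,0,0,0,0,36,0,0,0,0,0,38,0,0,0,0,0,0,-50,0,0,0,0,0,-49,0,0,0,0,0,0,0,0,0,0,-7,0,0,0,0,0,-12,0,0,0,0,0,-12,0,0,0,0,0,-12,0,0,0,0,0,-12,0,0,0,0,0,-12,0,0,0,0,0,-10,0,0,0,0,0,-5,0,0,0,0,0,-3,0,0,0,0,0,0,0,0,0,0,0]
}}

```text
clock: 14.72
eef_pos: [0.5452, -0.1979, 0.1018]
tool_rot: [0.033, 0.999, 0.0, -0.0]
ft_force: [-0.1, -1.1, 0.1]
grip_width: 0.0355
```

Request:
{"method": "play_rows", "body": {
  "plan": [-2,0,0,0,0,0,0,0,0,0,0,0]
}}

```text
clock: 14.98
eef_pos: [0.5472, -0.1981, 0.1019]
tool_rot: [0.033, 0.999, -0.0, 0.0]
ft_force: [-0.2, -0.3, 0.7]
grip_width: 0.0358
```

Request:
{"method": "play_rows", "body": {
  "plan": [-2,0,0,0,0,0,0,0,0,0,0,0]
}}

```text
clock: 15.22
eef_pos: [0.5479, -0.1981, 0.1017]
tool_rot: [0.034, 0.999, 0.0, -0.001]
ft_force: [-6.0, 1.0, 4.0]
grip_width: 0.0357
```

Request:
{"method": "play_rows", "body": {
  "plan": [15,0,0,0,0,0,36,0,0,0,0,0,38,0,0,0,0,0,0,-48,0,0,0,0,0,-48,0,0,0,0,0,0,0,0,0,0,-7,0,0,0,0,0,-12,0,0,0,0,0,-12,0,0,0,0,0,-12,0,0,0,0,0,-12,0,0,0,0,0,-12,0,0,0,0,0,-10,0,0,0,0,0,-5,0,0,0,0,0,-5,0,0,0,0,0,-2,0,0,0,0,0,0,0,0,0,0,0]
}}

```text
clock: 17.35
eef_pos: [0.5415, -0.2939, 0.1016]
tool_rot: [0.034, 0.999, 0.0, -0.001]
ft_force: [-5.7, -0.5, 1.7]
grip_width: 0.0363
```

```bash
python3 - <<'E'
from h import *
c=snap('wrist','w5.png')
E
```

```text
(no output)
```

View pics/w5.png

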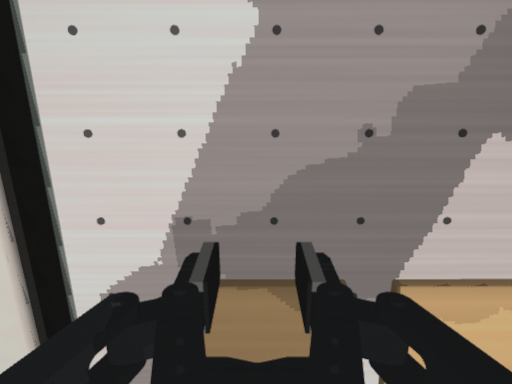

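Request:
{"method": "play_rows", "body": {
  "plan": [5,0,0,0,0,0,0,0,-40,0,0,0,0,0,0,0,0,-0.1745,0,0,0,0,0,-0.1745,0,0,0,0,0,-0.1745,0,0,0,0,0,-0.1745,0,0,0,0,0,-0.1745,0,0,0,0,0,-0.1745,0,0,0,0,0,-0.1745,0,0,0,0,0,-0.1745,0,0,0,0,0,-0.1745,28,-25,0,0,0,0,28,-25,0,0,0,0,0,0,0,0,0,0,0,0,0,0,0,0],
  "hand": 20
}}

```text
clock: 19.27
eef_pos: [0.5838, -0.3525, 0.1415]
tool_rot: [-0.683, 0.73, 0.0, 0.0]
ft_force: [0.2, 0.7, 0.9]
grip_width: 0.0168
```

```bash
python3 - <<'E'
from h import *
st()
c=snap('wrist','w6.png'); np.savez('/tmp/w6.npz',**c)
E
```

```text
t 19.27 pos [ 0.5838 -0.3525  0.1415] q [-0.683  0.73   0.     0.   ] F [0.2 0.7 0.9] w 0.0168 j [-5.430e-01  6.600e-01  3.940e-01  1.305e+00  1.000e-03 -2.047e+00]
[[-0.067, -0.998, 0.0], [-0.998, 0.067, 0.001], [-0.001, -0.0, -1.0]]
```

View pics/w6.png

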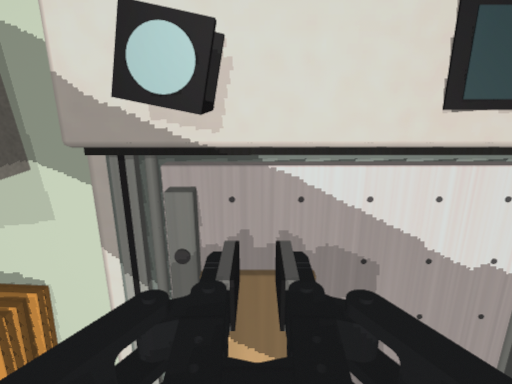

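```bash
python3 - <<'E'
from h import *
c=dict(np.load('/tmp/w6.npz'))
C=np.array([638,-50]);ex=np.array([.998,-.066]);ey=np.array([.066,.998])
for u,v,z in [(250,270,.098),(270,270,.098),(198,190,.102),(188,187,.102)]:
    p=px2w(c,u,v,z)[:2]*1000; print(p,ex@(p-C),ey@(p-C))
E
```

```text
[ 590.10258112 -328.32419958] -29.4322268743695 -280.9287808224904
[ 578.25250114 -327.52595811] -41.31129063035891 -280.9142411209497
[ 614.17970184 -380.66313816] -1.9488904428408274 -331.573951560833
[ 619.32737017 -382.68733981] 3.322079861390099 -333.2543587036033
```

Request:
{"method": "play_rows", "body": {
  "plan": [0,2,20,0,0,0,0,0,15,0,0,0,0,0,4,0,0,0,0,0,0,0,0,0,-6,0,0,0,0,0,-8,0,0,0,0,0,-8,0,0,0,0,0,-8,0,0,0,0,0]
}}

```text
clock: 20.32
eef_pos: [0.5842, -0.3222, 0.1031]
tool_rot: [-0.683, 0.73, -0.0, 0.0]
ft_force: [0.2, 0.1, -0.1]
grip_width: 0.0172
```

```bash
python3 - <<'E'
from h import *
st()
c=snap('wrist','w7.png'); np.savez('/tmp/w6.npz',**c)
E
```

```text
t 20.32 pos [ 0.5842 -0.3222  0.1031] q [-0.683  0.73  -0.     0.   ] F [ 0.2  0.1 -0.1] w 0.0172 j [-0.504  0.653  0.279  1.196 -0.    -2.008]
[[-0.067, -0.998, 0.0], [-0.998, 0.067, -0.0], [0.0, -0.001, -1.0]]
```

View pics/w7.png

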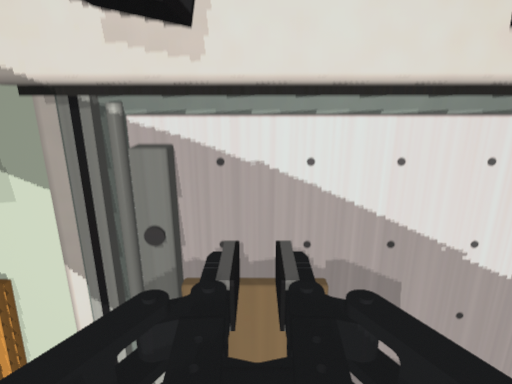

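Request:
{"method": "play_rows", "body": {
  "plan": [-9,0,0,0,0,0,-9,0,0,0,0,0,-9,0,0,0,0,0,-9,0,0,0,0,0,-8,0,0,0,0,0,-4,0,0,0,0,0,0,0,0,0,0,0]
}}

```text
clock: 21.25
eef_pos: [0.5872, -0.2744, 0.1027]
tool_rot: [-0.683, 0.73, 0.0, 0.0]
ft_force: [0.2, -0.8, 0.8]
grip_width: 0.0169
```

Request:
{"method": "play_rows", "body": {
  "plan": [-2,0,0,0,0,0,0,0,0,0,0,0]
}}

```text
clock: 21.5
eef_pos: [0.5873, -0.2729, 0.1027]
tool_rot: [-0.683, 0.73, 0.0, 0.0]
ft_force: [0.6, 0.5, -0.2]
grip_width: 0.0173
```

Request:
{"method": "play_rows", "body": {
  "plan": [-2,0,0,0,0,0,0,0,0,0,0,0]
}}

```text
clock: 21.75
eef_pos: [0.5874, -0.2707, 0.1027]
tool_rot: [-0.683, 0.73, 0.0, 0.0]
ft_force: [-0.1, -0.6, -0.6]
grip_width: 0.017
```

Request:
{"method": "play_rows", "body": {
  "plan": [-2,0,0,0,0,0,0,0,0,0,0,0]
}}

```text
clock: 22.0
eef_pos: [0.5876, -0.2701, 0.1031]
tool_rot: [-0.683, 0.731, -0.001, -0.001]
ft_force: [-1.4, -4.4, -1.0]
grip_width: 0.0168
```

Request:
{"method": "play_rows", "body": {
  "plan": [-2,0,0,0,0,0,0,0,0,0,0,0]
}}

```text
clock: 22.25
eef_pos: [0.5876, -0.27, 0.1034]
tool_rot: [-0.682, 0.731, -0.002, -0.002]
ft_force: [-1.7, -9.2, -0.3]
grip_width: 0.017
```

Request:
{"method": "play_rows", "body": {
  "plan": [5,0,0,0,0,0,12,0,0,0,0,0,0,0,-45,0,0,0,0,0,-45,0,0,0,0,0,-40,0,0,0.1745,0,0,0,0,0,0.1745,0,0,0,0,0,0.1745,0,0,0,0,0,0.1745,0,0,0,0,0,0.1745,0,0,0,0,0,0.1745,0,0,0,0,0,0.1745,0,0,0,0,0,0.1745,0,0,0,0,0,0.1745,38,33,0,0,0,0,38,33,0,0,0,0,38,33,0,0,0,0,38,33,0,0,0,0,0,0,0,0,0,0,0,0,0,0,0,0]
}}

```text
clock: 24.62
eef_pos: [0.4446, -0.1422, 0.2334]
tool_rot: [0.033, 0.999, -0.0, 0.001]
ft_force: [1.1, -0.2, 0.4]
grip_width: 0.0174
```

```bash
python3 - <<'E'
from h import *
st()
c=snap('wrist','w8.png'); np.savez('/tmp/w8.npz',**c)
c=snap('top','t8.png'); np.savez('/tmp/t8.npz',**c)
cv2.imwrite('pics/t8l.png',cv2.resize(c['frame'][130:205,260:370],None,fx=7,fy=7,interpolation=cv2.INTER_CUBIC))
E
```

```text
t 24.62 pos [ 0.4446 -0.1422  0.2334] q [ 0.033  0.999 -0.     0.001] F [ 1.1 -0.2  0.4] w 0.0174 j [-0.31   0.178 -0.098  1.293  0.    -0.243]
[[-0.998, 0.066, 0.002], [0.066, 0.998, -0.0], [-0.002, -0.0, -1.0]]
```

View pics/w8.png

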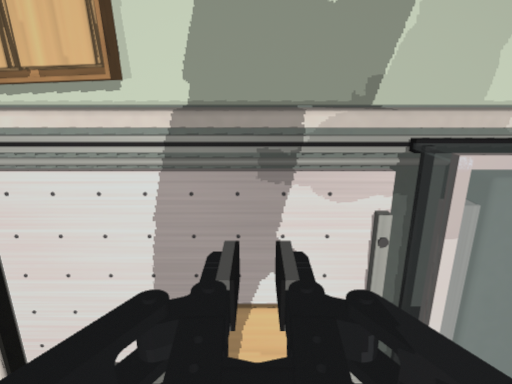

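View pics/t8l.png

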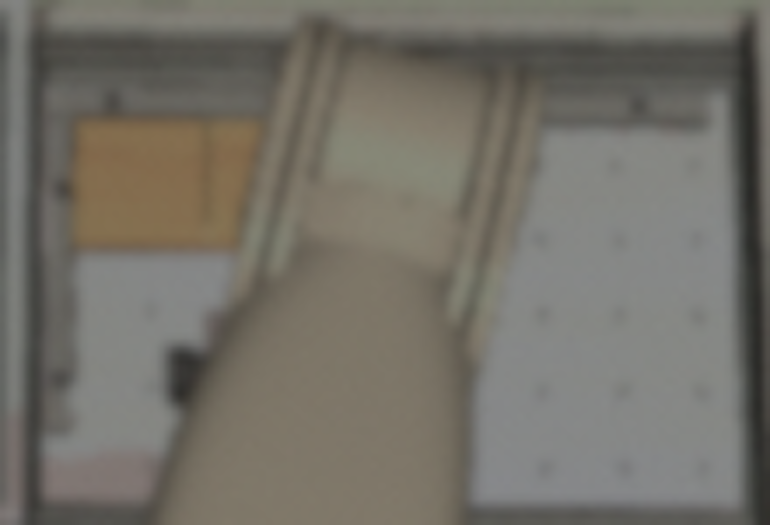

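Request:
{"method": "play_rows", "body": {
  "plan": [-50,0,0,0,0,0,-55,0,0,0,0,0,-55,0,0,0,0,0,0,0,0,0,0,0,0,0,0,0,0,0]
}}

```text
clock: 25.35
eef_pos: [0.6033, -0.1532, 0.2314]
tool_rot: [0.034, 0.999, 0.0, -0.001]
ft_force: [-0.5, -0.2, -0.4]
grip_width: 0.017
```

```bash
python3 - <<'E'
from h import *
st()
c=snap('wrist','w9.png'); np.savez('/tmp/w9.npz',**c)
b,m=blanks(c,vmax=250)
for r,w,s in b: print(np.round(r[0],1),np.round(r[1],1),round(r[2],1),np.round(w,1),s)
E
```

```text
t 25.35 pos [ 0.6033 -0.1532  0.2314] q [ 0.034  0.999  0.    -0.001] F [-0.5 -0.2 -0.4] w 0.017 j [-0.249  0.497  0.35   1.427 -0.    -0.181]
[[-0.998, 0.067, -0.002], [0.067, 0.998, 0.001], [0.002, 0.0, -1.0]]
[ 596.4 -155.2] [210.1  70.5] 86.2 [ 595.3 -155.1] [124 137 263  84]
```

View pics/w9.png

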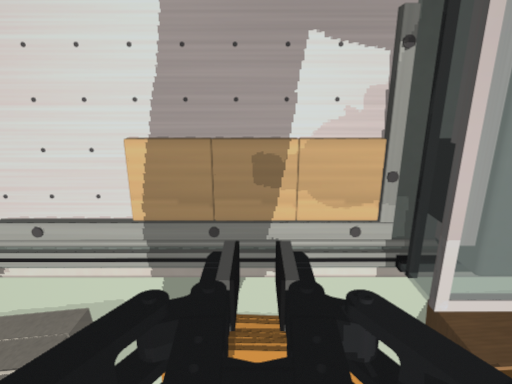

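Request:
{"method": "play_rows", "body": {
  "plan": [0,0,-10,0,0,0,8,50,0,0,0,0,9,50,0,0,0,0,9,50,0,0,0,0,9,50,0,0,0,0,9,50,0,0,0,0,9,50,0,0,0,0,8,51,0,0,0,0,0,0,0,0,0,0,0,0,0,0,0,0],
  "hand": 45
}}

```text
clock: 26.65
eef_pos: [0.5657, 0.2012, 0.2444]
tool_rot: [0.033, 0.999, 0.0, 0.001]
ft_force: [-0.9, -0.3, -0.2]
grip_width: 0.0379
```

```bash
python3 - <<'E'
from h import *
st()
c=snap('wrist','w10.png')
c=snap('top','t10.png'); np.savez('/tmp/t10.npz',**c)
cv2.imwrite('pics/t10l.png',cv2.resize(c['frame'][130:205,260:370],None,fx=7,fy=7,interpolation=cv2.INTER_CUBIC))
E
```

```text
t 26.65 pos [0.5657 0.2012 0.2444] q [0.033 0.999 0.    0.001] F [-0.9 -0.3 -0.2] w 0.0379 j [ 3.420e-01  4.420e-01  2.980e-01  1.425e+00 -1.000e-03  4.090e-01]
[[-0.998, 0.066, 0.002], [0.066, 0.998, 0.0], [-0.002, 0.0, -1.0]]
```

View pics/w10.png

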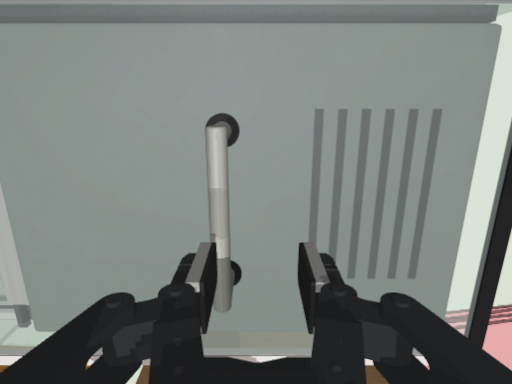

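View pics/t10l.png

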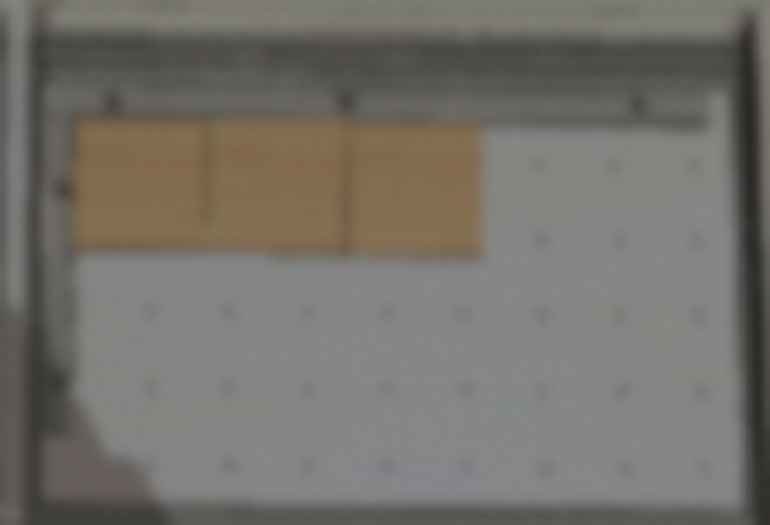

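```bash
python3 - <<'E'
from h import *
c=bot.camera('wrist')
for v in (140,180,220,260,300):
  # bar center per row
  print(v,px2w(c,219 if v<240 else 222,v)[:3].round(4), px2w(c,217,v,.198).round(4))
C=np.array([.638,-.050]);ex=np.array([.998,-.066]);ey=np.array([.066,.998])
t=dict(np.load('/tmp/t10.npz'))
p=px2w(c,219,200,.197)[:2]; print(p,ey@(p-np.array([.540,-.180])), ey@(p-bot.get_obs()['eef_pos'][:2]))
# top-camera guard edge
cv2.imwrite('pics/t10g.png',cv2.resize(t['frame'][110:220,140:290],None,fx=5,fy=5,interpolation=cv2.INTER_CUBIC))
E
```

```text
140 [0.5137 0.183  0.1977] [0.5136 0.1819 0.198 ]
180 [0.5355 0.1808 0.1985] [0.5355 0.1796 0.198 ]
220 [0.5594 0.1782 0.1973] [0.559  0.1772 0.198 ]
260 [0.5847 0.1775 0.198 ] [0.5844 0.1745 0.198 ]
300 [0.6129 0.1745 0.197 ] [0.612  0.1716 0.198 ]
[0.54743521 0.17940527] 0.35917718105762264 -0.021874235960050146
```

View pics/t10g.png

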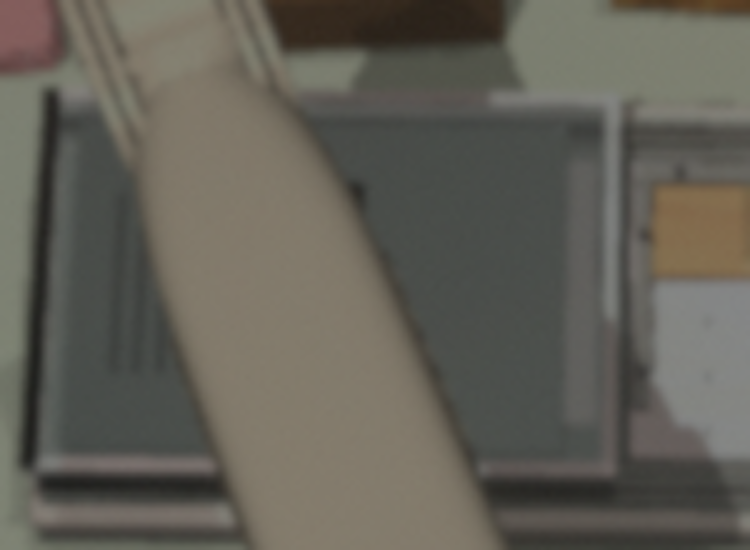

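```bash
python3 - <<'E'
from h import *
a=dict(np.load('/tmp/t2.npz'))['frame']; b=dict(np.load('/tmp/t10.npz'))['frame']; d=dict(np.load('/tmp/t8.npz'))['frame']; e=dict(np.load('/tmp/top0.npz'))['frame']
f=lambda im,x0,x1:cv2.resize(im[128:215,x0:x1],None,fx=5,fy=5,interpolation=cv2.INTER_NEAREST)
L=np.hstack([np.vstack([f(a,140,160),]),f(d,140,160),f(b,140,160),f(a,255,275),f(d,255,275),f(b,255,275),f(e,248,262)]); cv2.imwrite('pics/cmp.png',L); print(L.shape)
for r in (150,160,185,190):
  for n,im in (('t2',a),('t8',d),('t10',b)): print(r,n,'R',im[r,256:274].mean(-1).astype(int).tolist(),'L',im[r,140:156].mean(-1).astype(int).tolist())
c=dict(np.load('/tmp/t10.npz')); 
# positions of black strip (guard +y end) in open and shut
for r,u0,u1 in ((145,248,260),(190,248,260)):
  g=255-e[r,u0:u1].mean(-1); g=g-g.min(); print('shut strip',(np.arange(u0,u1)*g**4).sum()/(g**4).sum())
E
```

```text
(435, 670, 3)
150 t2 R [94, 95, 93, 88, 97, 116, 123, 109, 82, 72, 89, 99, 100, 95, 97, 117, 128, 130] L [122, 123, 122, 123, 120, 111, 94, 67, 43, 40, 63, 86, 94, 90, 84, 78]
150 t8 R [95, 94, 92, 88, 97, 118, 124, 108, 82, 73, 89, 100, 100, 92, 87, 96, 103, 105] L [123, 124, 124, 122, 119, 111, 94, 66, 40, 39, 62, 87, 93, 90, 84, 78]
150 t10 R [94, 93, 91, 88, 96, 115, 121, 107, 81, 71, 88, 98, 99, 92, 87, 95, 101, 103] L [122, 123, 120, 122, 119, 111, 93, 67, 42, 40, 62, 86, 92, 89, 84, 78]
160 t2 R [94, 94, 90, 86, 95, 117, 120, 100, 76, 79, 101, 105, 101, 100, 109, 124, 131, 132] L [123, 123, 123, 122, 118, 104, 77, 47, 39, 56, 79, 89, 90, 87, 81, 75]
160 t8 R [95, 94, 91, 85, 96, 117, 121, 101, 77, 80, 101, 105, 101, 97, 97, 102, 105, 107] L [124, 123, 124, 123, 119, 105, 77, 48, 35, 55, 79, 90, 91, 87, 81, 75]
160 t10 R [95, 93, 89, 85, 95, 115, 119, 100, 75, 79, 101, 104, 99, 96, 96, 103, 105, 106] L [123, 122, 122, 122, 118, 104, 77, 48, 37, 56, 79, 90, 90, 86, 81, 75]
185 t2 R [94, 94, 92, 86, 85, 89, 86, 73, 61, 56, 62, 64, 73, 93, 114, 126, 126, 116] L [123, 123, 120, 107
[... 199 characters left out ...]
7, 75, 75]
185 t10 R [94, 94, 92, 86, 84, 88, 86, 73, 58, 56, 60, 61, 64, 81, 105, 123, 130, 132] L [110, 109, 107, 100, 83, 56, 34, 40, 64, 85, 91, 88, 82, 77, 74, 75]
190 t2 R [95, 94, 92, 87, 86, 90, 86, 73, 59, 56, 63, 68, 71, 78, 90, 103, 119, 128] L [123, 124, 119, 104, 77, 46, 34, 53, 81, 89, 90, 87, 81, 75, 74, 73]
190 t8 R [95, 95, 93, 91, 99, 110, 106, 86, 66, 69, 88, 97, 100, 104, 113, 126, 131, 132] L [124, 124, 120, 105, 78, 47, 34, 54, 80, 90, 90, 87, 81, 77, 74, 74]
190 t10 R [94, 94, 91, 87, 87, 90, 86, 74, 59, 55, 63, 67, 71, 77, 88, 94, 105, 118] L [111, 108, 106, 98, 75, 46, 34, 53, 79, 89, 91, 86, 80, 76, 75, 74]
shut strip 252.56359241037188
shut strip 252.00540566272363
```

View pics/cmp.png

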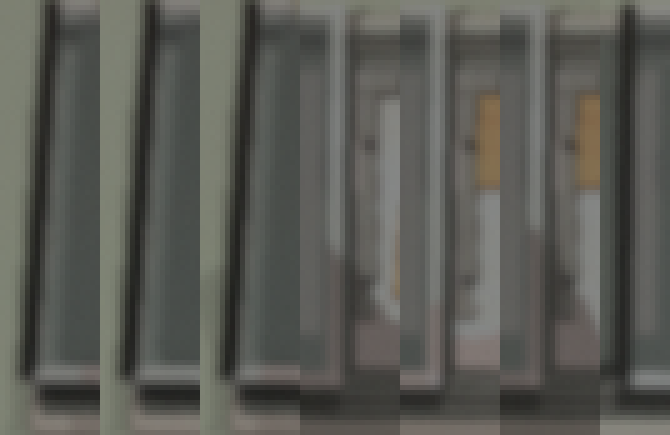

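Request:
{"method": "play_rows", "body": {
  "plan": [0,-22,0,0,0,0,0,0,0,0,0,0,0,0,25,0,0,0,0,0,25,0,0,0,0,0,10,0,0,0,0,0,0,0,0,0]
}}

```text
clock: 27.55
eef_pos: [0.5642, 0.1792, 0.1823]
tool_rot: [0.034, 0.999, -0.0, -0.001]
ft_force: [0.4, 0.1, 0.1]
grip_width: 0.0382
```

```bash
python3 - <<'E'
from h import *
st()
c=snap('wrist','w11.png')
E
```

```text
t 27.55 pos [0.5642 0.1792 0.1823] q [ 0.034  0.999 -0.    -0.001] F [0.4 0.1 0.1] w 0.0382 j [0.308 0.454 0.154 1.273 0.    0.375]
[[-0.998, 0.067, -0.001], [0.067, 0.998, -0.0], [0.001, -0.0, -1.0]]
```

View pics/w11.png

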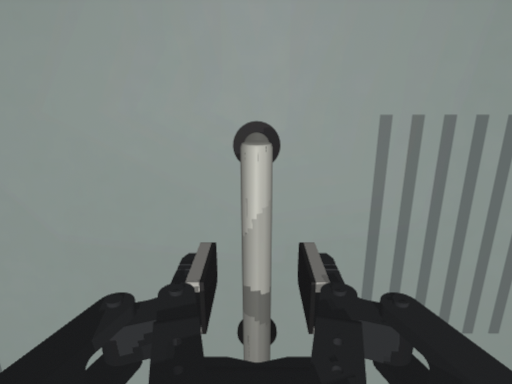

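Request:
{"method": "play_rows", "body": {
  "plan": [0,-10,0,0,0,0,0,-20,0,0,0,0,0,-30,0,0,0,0,0,-40,0,0,0,0,0,-40,0,0,0,0,0,-40,0,0,0,0,0,-40,0,0,0,0,0,-40,0,0,0,0,0,-35,0,0,0,0,0,-25,0,0,0,0,0,-15,0,0,0,0,0,-5,0,0,0,0,0,0,0,0,0,0]
}}

```text
clock: 29.22
eef_pos: [0.5413, -0.16, 0.1828]
tool_rot: [0.034, 0.999, -0.0, -0.0]
ft_force: [0.8, 0.4, -0.1]
grip_width: 0.0385
```

```bash
python3 - <<'E'
from h import *
st()
c=snap('wrist','w12.png')
E
```

```text
t 29.23 pos [ 0.5413 -0.16    0.1828] q [ 0.034  0.999 -0.    -0.   ] F [ 0.8  0.4 -0.1] w 0.0385 j [-2.870e-01  3.990e-01  7.100e-02  1.243e+00 -1.000e-03 -2.200e-01]
[[-0.998, 0.067, -0.001], [0.067, 0.998, -0.001], [0.001, -0.001, -1.0]]
```

View pics/w12.png

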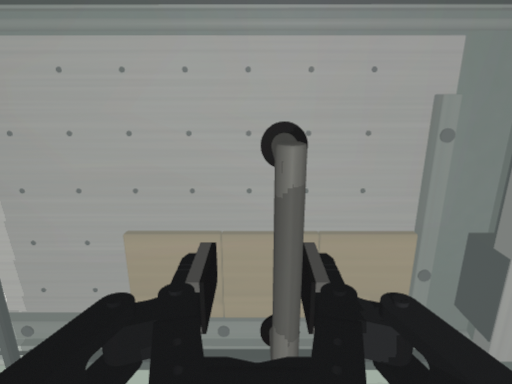

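Request:
{"method": "play_rows", "body": {
  "plan": [0,-10,0,0,0,0,0,-10,0,0,0,0,0,-6,0,0,0,0,0,0,0,0,0,0]
}}

```text
clock: 29.78
eef_pos: [0.54, -0.1867, 0.1827]
tool_rot: [0.034, 0.999, -0.001, -0.0]
ft_force: [-0.2, 0.2, 1.3]
grip_width: 0.0386
```

Request:
{"method": "play_rows", "body": {
  "plan": [0,-4,0,0,0,0,0,0,0,0,0,0]
}}

```text
clock: 30.02
eef_pos: [0.5399, -0.1899, 0.1828]
tool_rot: [0.034, 0.999, -0.0, 0.0]
ft_force: [0.3, 0.8, -0.3]
grip_width: 0.0385
```

Request:
{"method": "play_rows", "body": {
  "plan": [0,-4,0,0,0,0,0,0,0,0,0,0]
}}

```text
clock: 30.28
eef_pos: [0.5396, -0.1938, 0.1828]
tool_rot: [0.034, 0.999, -0.0, 0.0]
ft_force: [0.6, 0.6, 0.1]
grip_width: 0.0384
```

Request:
{"method": "play_rows", "body": {
  "plan": [0,-4,0,0,0,0,0,0,0,0,0,0]
}}

```text
clock: 30.52
eef_pos: [0.5393, -0.198, 0.1829]
tool_rot: [0.034, 0.999, -0.0, 0.0]
ft_force: [0.2, 1.4, -1.0]
grip_width: 0.0384
```

Request:
{"method": "play_rows", "body": {
  "plan": [0,-4,0,0,0,0,0,0,0,0,0,0]
}}

```text
clock: 30.78
eef_pos: [0.539, -0.202, 0.1828]
tool_rot: [0.034, 0.999, -0.0, 0.0]
ft_force: [0.5, 1.0, -1.5]
grip_width: 0.0384
```

Request:
{"method": "play_rows", "body": {
  "plan": [0,-4,0,0,0,0,0,0,0,0,0,0]
}}

```text
clock: 31.02
eef_pos: [0.5387, -0.206, 0.1829]
tool_rot: [0.034, 0.999, -0.0, 0.0]
ft_force: [0.7, -0.4, -1.3]
grip_width: 0.0384
```

Request:
{"method": "play_rows", "body": {
  "plan": [0,-3,0,0,0,0,0,0,0,0,0,0]
}}

```text
clock: 31.28
eef_pos: [0.5385, -0.2089, 0.1829]
tool_rot: [0.034, 0.999, -0.0, 0.0]
ft_force: [0.2, 1.6, -2.1]
grip_width: 0.0383
```

```bash
python3 - <<'E'
from h import *
st()
c=snap('wrist','w13.png')
for v in (150,180,200): print(px2w(c,288,v,.198).round(4))
E
```

```text
t 31.27 pos [ 0.5385 -0.2089  0.1829] q [ 0.034  0.999 -0.     0.   ] F [ 0.2  1.6 -2.1] w 0.0383 j [-0.37   0.424  0.109  1.256 -0.    -0.303]
[[-0.998, 0.067, 0.0], [0.067, 0.998, -0.0], [-0.0, -0.0, -1.0]]
[ 0.4836 -0.1947  0.198 ]
[ 0.4946 -0.1952  0.198 ]
[ 0.5022 -0.1955  0.198 ]
```

View pics/w13.png

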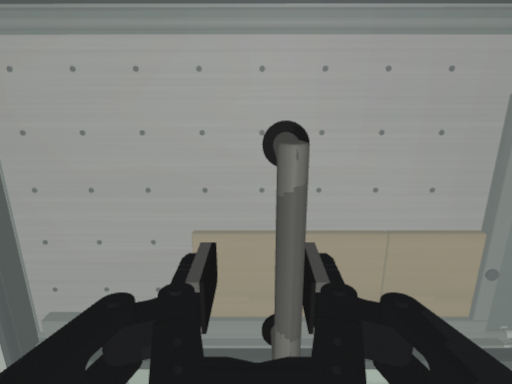

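Request:
{"method": "play_rows", "body": {
  "plan": [0,-2,0,0,0,0,0,-2,0,0,0,0,0,0,0,0,0,0]
}}

```text
clock: 31.7
eef_pos: [0.5382, -0.2128, 0.1828]
tool_rot: [0.034, 0.999, -0.0, 0.0]
ft_force: [1.0, 1.1, -1.0]
grip_width: 0.0382
```

Request:
{"method": "play_rows", "body": {
  "plan": [0,-2,0,0,0,0,0,0,0,0,0,0]
}}

```text
clock: 31.95
eef_pos: [0.5381, -0.2148, 0.1828]
tool_rot: [0.034, 0.999, -0.0, 0.0]
ft_force: [0.6, 2.7, -0.4]
grip_width: 0.0383
```

Request:
{"method": "play_rows", "body": {
  "plan": [0,-2,0,0,0,0,0,0,0,0,0,0]
}}

```text
clock: 32.2
eef_pos: [0.538, -0.2157, 0.1828]
tool_rot: [0.033, 0.999, 0.001, 0.0]
ft_force: [0.4, 5.4, 0.8]
grip_width: 0.0384
```

Request:
{"method": "play_rows", "body": {
  "plan": [0,-3,0,0,0,0,0,0,0,0,0,0]
}}

```text
clock: 32.45
eef_pos: [0.538, -0.2159, 0.1827]
tool_rot: [0.032, 0.999, 0.004, 0.0]
ft_force: [0.7, 13.4, 0.8]
grip_width: 0.0386
```

Request:
{"method": "play_rows", "body": {
  "plan": [0,-2,0,0,0,0,0,0,0,0,0,0]
}}

```text
clock: 32.7
eef_pos: [0.5381, -0.216, 0.1826]
tool_rot: [0.031, 0.999, 0.005, 0.0]
ft_force: [2.4, 17.2, 1.7]
grip_width: 0.0384
```

Request:
{"method": "play_rows", "body": {
  "plan": [0,9,0,0,0,0,0,9,0,0,0,0,0,0,0,0,0,0,0,0,-25,0,0,0,0,0,-40,0,0,0,0,0,-40,0,0,0,50,0,0,0,0,0,50,0,0,0,0,0,50,30,0,0,0,0,20,50,0,0,0,0,0,50,0,0,0,0,0,50,0,0,0,0,0,50,0,0,0,0,0,50,0,0,0,0,0,50,0,0,0,0,0,0,0,0,0,0,0,0,0,0,0,0]
}}

```text
clock: 34.83
eef_pos: [0.3912, 0.1365, 0.2878]
tool_rot: [0.033, 0.999, -0.0, 0.0]
ft_force: [0.0, -0.7, 0.8]
grip_width: 0.0385
```

```bash
python3 - <<'E'
from h import *
st()
c=snap('top','t14.png'); cv2.imwrite('pics/t14z.png',cv2.resize(c['frame'][110:225,140:400],None,fx=3,fy=3,interpolation=cv2.INTER_CUBIC))
e=dict(np.load('/tmp/top0.npz'))['frame']
for r in (145,190): print([ (n,im[r,248:264].mean(-1).astype(int).tolist()) for n,im in (('t0',e),('now',c['frame']))])
s=snap('scene','s14.png')
W=[]
v,u=np.mgrid[125:215,250:380]
p=np.array([px2w(c,a,b) for a,b in zip(u.ravel(),v.ravel())]); m=abs(p[:,2]-.197)<.008; print('bar',p[m].mean(0),m.sum())
E
```

```text
t 34.83 pos [0.3912 0.1365 0.2878] q [ 0.033  0.999 -0.     0.   ] F [ 0.  -0.7  0.8] w 0.0385 j [ 3.360e-01  5.400e-02 -9.900e-02  1.418e+00 -1.000e-03  4.030e-01]
[[-0.998, 0.067, 0.0], [0.067, 0.998, -0.001], [-0.0, -0.001, -1.0]]
[('t0', [80, 79, 73, 60, 45, 40, 56, 81, 94, 98, 96, 91, 83, 80, 79, 80]), ('now', [79, 78, 80, 79, 82, 100, 121, 129, 120, 98, 65, 42, 45, 61, 72, 76])]
[('t0', [82, 78, 66, 48, 38, 46, 68, 89, 98, 99, 96, 88, 82, 80, 80, 80]), ('now', [56, 58, 58, 58, 70, 86, 89, 82, 69, 50, 36, 39, 53, 70, 77, 77])]
bar [ 0.53966325 -0.19998296  0.19742879] 122
```

View pics/t14z.png

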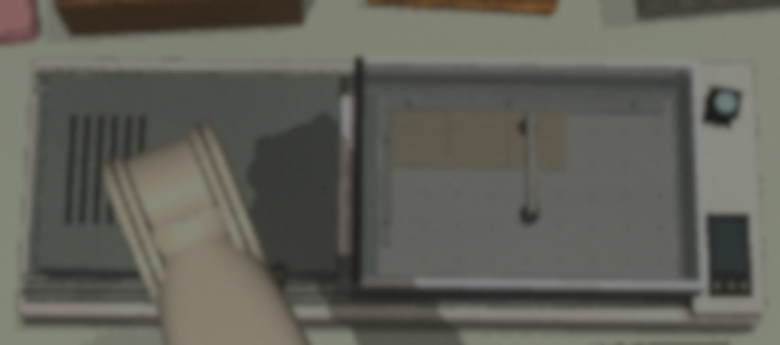

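View pics/s14.png

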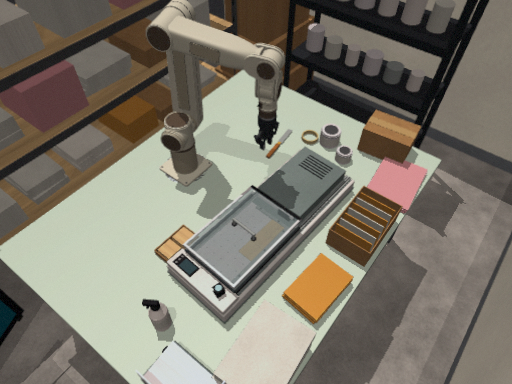

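```bash
python3 - <<'E'
from h import *
print(bot.job_done()); st()
E
```

```text
the job is handed in; nothing more can be done
None
the job is handed in; nothing more can be done
```

I slid the guard open to its end stop and pushed the three blanks into a packed row in the corner of the two lays. Then I slid the guard shut to its stop and handed the job in at about 35 s of the 72 s allowed. No verdict is reported on hand-in.

**Row:** before closing, the wrist camera measured the row at 210.1 × 70.5 mm. It looked straight, with no gaps, and flush on both lays. After closing, the row looked unchanged through the guard.

**Guard:** it met a firm stop at both ends, at about 38 N when opening and 17 N when closing. The handle travelled about 383 mm between the stops, against the stated 382 mm.

**Surroundings:** the gripper is clear and reads about 0 N. In the last overview picture no loose thing looked moved, though I did not measure them.

**A check that disagreed at first:** measured from where the guard started, it seemed to open only about 360 mm. It had in fact started about 20 mm short of fully shut. After closing, the top camera showed the handle about 20 mm beyond its start position, which agrees with this. The top camera and the arm differed by about 3 mm on the shut handle's position, so the camera alone only just shows it is shut within 5 mm. The stop contact is the stronger evidence.

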